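# Start a heated, stirred vial block on a lab hot plate

### The job

Start up the hot plate that carries the aluminium vial block: with closed fingertips, press its rockers on by pushing down the raised half with the white bar until it snaps over, first green (power), then blue (stirring), and only then red (heating), so that the vials are never heated unstirred. Leave all three on and move clear. Do not turn its two knobs, which are already set, do not touch the other hot plate, leave the block and the glassware where they stand and pick nothing up.

Things in the scene. Friction and masses are not known exactly. Their poses are not given: they have to be found in the camera images.
- run: the hot plate to start, with the vial block on it: dark grey, 320 deep x 200 wide x 102 mm high, fixed. Origin under its middle at bench height; x to its back (away from the robot), y left, z up. White top 180 mm square, centred 55 mm behind the origin. The console (160 to 45 mm in front of the origin, 40 rising to 65 mm high) has three rockers, blue left, green middle, red right, and two knobs
- power_press (a point): press point on the green power rocker (the middle one): top face of its raised far half, 10 mm from the pivot line. Rocker 29 (plate's x) x 19.5 mm, 62 mm from the next. Off, its far edge stands 9.5 mm proud of the console; pressing lowers this point 3.4 mm, until the half lies 4.5 mm proud. The console slopes 12 degrees, rising away from the robot; pushing straight down works
- stir_press (a point): press point on the blue stirring rocker (the left one, at +y): top face of its raised far half, 10 mm from the pivot line. Rocker 29 (plate's x) x 19.5 mm, 62 mm from the next. Off, its far edge stands 9.5 mm proud of the console; pressing lowers this point 3.4 mm, until the half lies 4.5 mm proud. The console slopes 12 degrees, rising away from the robot; pushing straight down works
- heat_press (a point): press point on the red heating rocker (the right one, at -y): top face of its raised far half, 10 mm from the pivot line. Rocker 29 (plate's x) x 19.5 mm, 62 mm from the next. Off, its far edge stands 9.5 mm proud of the console; pressing lowers this point 3.4 mm, until the half lies 4.5 mm proud. The console slopes 12 degrees, rising away from the robot; pushing straight down works
- power (a joint): hinge angle of the green power rocker (rad): 0 = off, as it starts (far half, with the white bar, raised), 0.35 = fully on (far half pressed flat). It is over-centre sprung: past 0.175 it snaps to the other side by itself and stays; about 5 N on the press point tips it
- stir (a joint): hinge angle of the blue stirring rocker (rad): 0 = off, as it starts (far half, with the white bar, raised), 0.35 = fully on (far half pressed flat). It is over-centre sprung: past 0.175 it snaps to the other side by itself and stays; about 5 N on the press point tips it
- heat (a joint): hinge angle of the red heating rocker (rad): 0 = off, as it starts (far half, with the white bar, raised), 0.35 = fully on (far half pressed flat). It is over-centre sprung: past 0.175 it snaps to the other side by itself and stays; about 5 N on the press point tips it
- speed_knob_mark (a point): outer end of the white pointer line on top of the stirring-speed knob, 11 mm from its axis. Black knob, 31 mm across, 16 mm tall, on the console 64 mm up the slope behind the blue rocker; it turns easily and must stay as set
- heat_knob_mark (a point): the same point of the temperature knob, 64 mm behind the red rocker; it must stay as set
- idle: the other hot plate, of the same make with the same rockers and knobs, empty and switched off, fixed to the bench; same origin and axes. Not to be touched
- block: round aluminium vial block, 120 mm across, 42 mm high, with eight capped amber vials whose caps reach 69 mm above its underside, 1.3 kg, standing loose on the ceramic top of its hot plate. Origin at the centre of its underside. Stays where it is
- vial: loose capped amber vial with white cap, 25 mm across, 57 mm tall, standing on the bench between the two hot plates. Origin at the centre of its underside. Stays where it is
- beaker: empty glass beaker, 70 mm across, 95 mm tall, on the bench to one side of the hot plates. Origin at the centre of its underside. Stays where it is
- bottle: amber reagent bottle with blue cap, 70 mm across, 150 mm tall, on the bench to the other side. Origin at the centre of its underside. Stays where it is

How it is judged:
By the outcome, as a careful person would: the job done as asked, in the order asked, and still so for the second after the job is handed in, with the robot touching nothing.
It also fails if it takes over 45 s, if anything falls off the work surface, if the arm or the gripper's body presses on something with over 40 N, if the wrist force passes 120 N, or if a joint passes its speed limit or range.

### The arm

A 6-joint arm with a two-finger parallel gripper is mounted at the origin on the work surface. World frame = base frame: x ahead of the robot, y to its left, z up, the work surface at z = 0. Lengths are in mm, angles in degrees, forces in N, time in s.
With the tool pointing down it reaches from about 300 to 850 mm from the base axis. Payload 4.2 kg.
Tool frame: the origin (TCP) lies between the finger pads; the fingertips stand 22 mm ahead of it and the grasp point (between the pads) lies 3 mm ahead of it; z points along the fingers, y is the direction in which the jaws open and shut (so a half turn about z gives the same grasp; the last joint's range is limited). The gripper opens to 91 mm and grips with 3 to 60 N. Pads are 32 mm wide; open, the fingers measure 118 mm over their backs; the gripper's body (76 mm by 178 mm) begins 60 mm behind the grasp point.
Start: joints at [-70.187, 18.312, 89.639, -0, 72.044, -1.146], TCP at [205.679, -536.97, 235.976] pointing down, gripper open.
Joint ranges: [-177.97, 177.97], [-48.28, 115.42], [12.27, 149.76], [-77.06, 257.06], [2.81, 150.46], [-146.56, 146.56]. Speed limits (degrees/s): [147.25, 147.25, 180, 180, 180, 180].

### API

Orientations are given as [roll, pitch, yaw] about the fixed x, y, z axes, in that order (R = Rz(yaw) Ry(pitch) Rx(roll)).
In Python, from workcell import * gives the robot as it stands.
- The arm moves only by the shell command python3 -m jog 'ROWS' [OPENING] [FORCE]. ROWS is text: rows parted by semicolons, each of 6 numbers parted by spaces: the shift along the tool's x, y, z in units of 0.5 m (1.0 is 0.5 m), then the turn, a rotation vector about the tool's x, y, z in units of pi/2 rad (1.0 is pi/2 rad). A call has 1 to 20 rows; each row is the pose to reach, as a shift and turn from the pose measured when the call began, along the tool's axes at that moment; what a row does not reach only later rows make up. A row lasts 1/12 s, in which the tool goes at most 41.7 mm and 7.16 degrees, less where a joint would pass 70% of its speed; a pose out of reach is approached as far as the arm can. A call with a number of a shift or a turn outside -1 to 1 is refused whole. A call with a gripper value outside its range is refused whole. OPENING is the opening, from -1 (shut) to 1 (fully open), set as the call begins (- or left out, the last holds). The fingers move at their own pace and stop on an object; FORCE is the grip in N (left out, the last holds). Time passes only in rows, so rows that repeat a pose let the fingers close. It gives the time, the measured TCP pose, the force and the opening at its end, in the units of the state.
- state(): the state, without advancing time (a new reading comes with each control period).
- grab_frame(name): name is "scene" or "top" or "wrist"; returns the picture (480x640x3 uint8, red, green, blue); there is no depth.
- calibration(name): a dict with "mtx" (3x3 intrinsics, pixels), "rvec" (rotation vector, rad) and "tvec" (3), from world to camera coordinates, as OpenCV has them. Camera axes: x right, y down, z forward; pixel columns grow to the right and rows downward; lengths in mm; the calibration is good to about 2 mm. A picture is of the moment at which its call begins: read the wrist's pose just before it. calibration takes no time and is no camera call; for the wrist camera it gives the pose at the moment of the call.
- job_done(): hands the job in, once; it reports no verdict.
Trained networks look in the newest picture that a camera, given by its name, has taken for a name from the list of things; names that differ only in an ending like _2 or _b are one class to them, and where a whole thing is asked for, a point or a joint stands for the part that bears it (a point fixed in the world has none). Each returns a list of dicts, best first, with "confidence" (0 to 1); they miss things now and then, are a little off and sometimes report something else, mostly with a low value. They report only what shows in the picture. A call takes as long as a camera call.
- spot_in(query, camera): "rect" ([left, top, right, bottom] in pixels, round what is visible of it).
- tip_of(query, camera): "location" ([column, row] in pixels: a listed point, or the origin of a listed thing).
The state is a dict: "time_s": time; "qpos": joint angles; "qvel": joint speeds; "effort": joint torques, N m; "ee_pos": TCP position; "ee_rot": TCP orientation; "force": force on the tool from outside, world axes, zero at the start; "torque": the same for the moment, N m; "gripper_width": finger opening in mm.
Only numpy, scipy, OpenCV 4.12 (cv2) and the standard library are available. Lean on these libraries where they do the work, as an engineer would, in place of code of your own. Each camera call takes 0.05 s, during which the arm holds its last target. There are 200 camera calls.

## Working session

There is one attempt and no reset: what is moved stays moved. The work goes in short steps, Python scripts to look and compute and a shell command to move; the robot and the scene stay as the last step left them, time stands still between calls to the robot, and variables do not carry over. Pictures are saved under pics/ and viewed, about 8 in all and at most 12, crops included, and the job is handed in when it is done.

```bash
mkdir -p pics; cat > h.py <<'E'
from workcell import *
import numpy as np, cv2
def snap(c,f=None):
    im=grab_frame(c)
    if f: cv2.imwrite('pics/'+f,cv2.cvtColor(im,cv2.COLOR_RGB2BGR))
    return im
def P(c):
    k=calibration(c);R=cv2.Rodrigues(np.array(k['rvec'],float))[0]
    return np.array(k['mtx'])@np.c_[R,np.array(k['tvec'],float).reshape(3)]
def proj(M,X):
    q=M@np.r_[X,1];return q[:2]/q[2]
def tri(Ms,uv):
    A=np.vstack([[u*M[2]-M[0],v*M[2]-M[1]] for M,(u,v) in zip(Ms,uv)])
    x=np.linalg.svd(A)[2][-1];return x[:3]/x[3]
def onz(M,uv,z):
    A=np.array([uv[0]*M[2]-M[0],uv[1]*M[2]-M[1]])
    return np.r_[np.linalg.solve(A[:,:2],-A[:,3]-A[:,2]*z),z]
E
python3 - <<'E'
from h import *
np.set_printoptions(precision=1,suppress=True)
for c in('scene','top'):
    im=snap(c,c+'1.png')
    for q in('power_press','stir_press','heat_press','run','block','idle'):
        print(c,q,[(round(d['confidence'],2),np.round(d['location'],1)) for d in tip_of(q,c)[:3]])
print(state()['time_s'],state()['ee_rot'])
a,b=[cv2.imread(f'pics/{c}1.png') for c in('scene','top')]
E
```

```text
scene power_press [(0.45, array([392.8, 215.1]))]
scene stir_press []
scene heat_press [(0.41, array([373. , 221.7]))]
scene run [(0.82, array([405.8, 267.3]))]
scene block [(0.72, array([419.3, 243.1])), (0.45, array([126.3, 276.1]))]
scene idle [(0.56, array([246.3, 300.5]))]
top power_press [(0.46, array([233.2, 270.2]))]
top stir_press [(0.62, array([206.2, 265.4]))]
top heat_press [(0.55, array([159.6, 282.1])), (0.42, array([255.5, 274.4]))]
top run [(0.54, array([325.6, 260. ]))]
top block [(0.64, array([240.3, 199.9]))]
top idle [(0.65, array([389.6, 217.1]))]
0.7 [180.   0.  21.]
```

View pics/scene1.png

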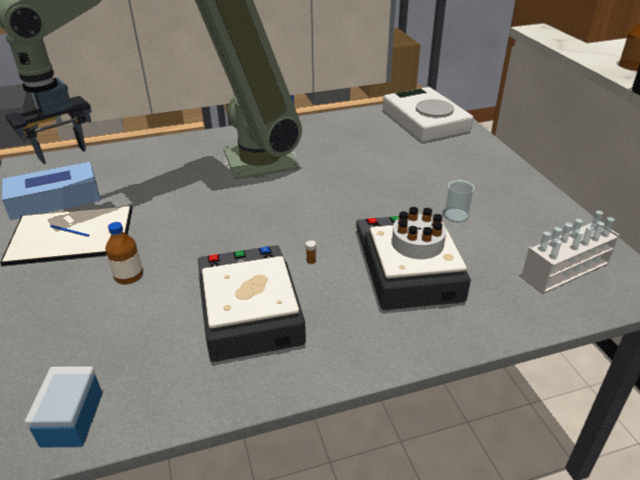

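View pics/top1.png

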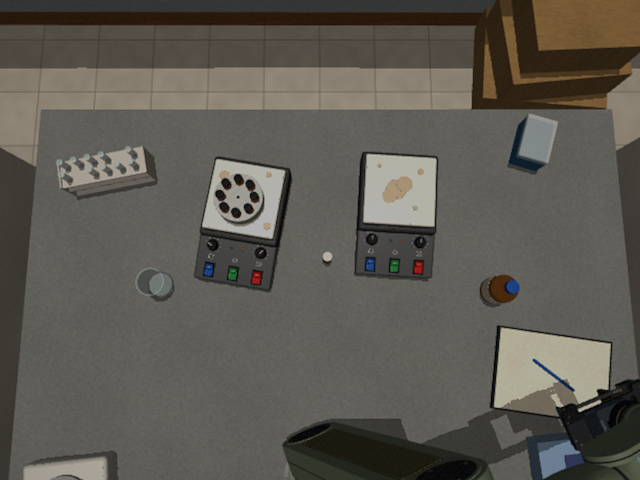

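The run plate is at the left of the top view, yawed about −9°, with its blue, green and red rockers near (208,269), (233,272) and (257,277). The idle plate is on the right, with rockers at (370,264), (394,266) and (418,267). The detectors sometimes mix the two plates up. Next I'll fit the plate pose and plan a wrist view.

```bash
python3 - <<'E'
from h import *
np.set_printoptions(precision=1,suppress=True)
M=P('top')
for n,uv in dict(blue=(208,269),green=(233,272),red=(257,277),block=(239,198)).items():
    print(n,onz(M,uv,130 if n=='block' else 53))
for n,uv in dict(bk_l=(215,157),bk_r=(290,168),fr_l=(195,278),fr_r=(271,290)).items(): print(n,onz(M,uv,102 if n[0]=='b' else 40))
s=state();print(s['ee_pos'],s['ee_rot'],s['qpos'])
k=calibration('wrist');R=cv2.Rodrigues(np.array(k['rvec'],float))[0]
print('cam',-R.T@np.array(k['tvec']).ravel(),'fwd',R[2],'right',R[0],k['mtx'])
E
```

```text
blue [521.8 309.1  53. ]
green [513.8 245.3  53. ]
red [500.8 184.1  53. ]
block [688.5 221.9 130. ]
bk_l [802.6 289.5 102. ]
bk_r [773.1  98.8 102. ]
fr_l [500.1 344.5  40. ]
fr_r [468.4 149.3  40. ]
[ 205.7 -537.   236. ] [180.   0.  21.] [-70.2  18.3  89.6  -0.   72.   -1.1]
cam [ 276.7 -509.5  385. ] fwd [-0.2 -0.1 -1. ] right [ 0.4 -0.9  0. ] [[348.    0.  320.9]
 [  0.  348.  244.7]
 [  0.    0.    1. ]]
```

```bash
python3 -m jog '0.732 -0.655 0 0 0 0.333; 0.732 -0.655 0 0 0 0.333; 0.732 -0.655 0 0 0 0.333; 0.732 -0.655 0 0 0 0.333; 0.732 -0.655 0 0 0 0.333; 0.732 -0.655 0 0 0 0.333; 0.732 -0.655 0 0 0 0.333; 0.732 -0.655 0 0 0 0.333; 0.732 -0.655 0 0 0 0.333; 0.732 -0.655 0 0 0 0.333; 0.732 -0.655 0 0 0 0.333; 0.732 -0.655 0 0 0 0.333; 0.732 -0.655 0 0 0 0.333; 0.732 -0.655 0 0 0 0.333; 0.732 -0.655 0 0 0 0.333' -1 20
```

```text
time_s: 1.95
ee_pos: [430.1, -100.4, 235.9]
ee_rot: [180.0, 0.0, -9.0]
force: [0.0, 0.1, -0.2]
gripper_width: 0.4
```

```bash
python3 -m jog '-0.089 -0.695 0 0 0 0; -0.089 -0.695 0 0 0 0; -0.089 -0.695 0 0 0 0; -0.089 -0.695 0 0 0 0; -0.089 -0.695 0 0 0 0; -0.089 -0.695 0 0 0 0; -0.089 -0.695 0 0 0 0; -0.089 -0.695 0 0 0 0; -0.089 -0.695 0 0 0 0; -0.089 -0.695 0 0 0 0; -0.089 -0.695 0 0 0 0'
python3 - <<'E'
from h import *
np.set_printoptions(precision=1,suppress=True)
M=P('wrist');snap('wrist','w1.png')
for q in('power_press','stir_press','heat_press'):
    for d in tip_of(q,'wrist')[:3]: print(q,round(d['confidence'],2),np.array(d['location']),onz(M,d['location'],60))
np.save('M1.npy',M)
print(state()['ee_pos'],state()['time_s'])
E
```

```text
time_s: 2.87
ee_pos: [440.6, 248.6, 235.4]
ee_rot: [179.9, 0.0, -9.0]
force: [-0.4, -0.6, -0.5]
gripper_width: 0.4
power_press 0.77 [311.6 147.9] [517.2 245.1  60. ]
power_press 0.52 [314.4  13.2] [621.4 225.6  60. ]
stir_press 0.73 [244.9 145.6] [528.5 303.8  60. ]
heat_press 0.65 [378.7 147.9] [507.8 185.6  60. ]
[440.5 247.9 235.8] 3.0667
```

View pics/w1.png

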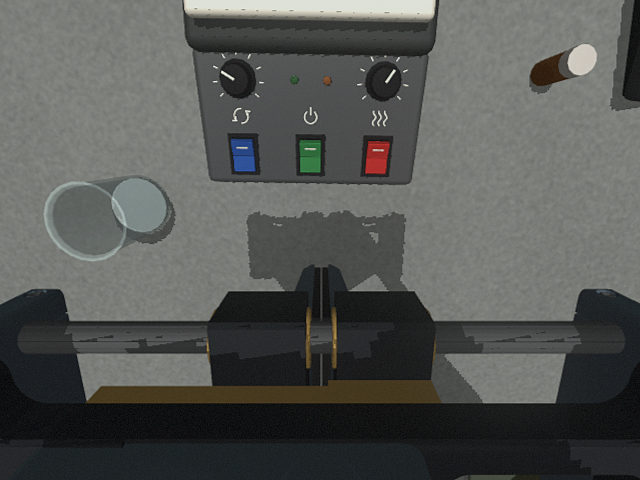

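The wrist view shows the run plate's console, off: white bars on the far halves at blue (243,148), green (311,148) and red (378,148). The detections agree. I'll take a second, lower view to triangulate.

```bash
python3 -m jog '0.0 0.12 0.1 0 0 0; 0.0 0.12 0.1 0 0 0; 0 0.12 0.1 0 0 0; 0 0.12 0.1 0 0 0'
python3 - <<'E'
from h import *
np.set_printoptions(precision=1,suppress=True)
M1=np.load('M1.npy');M=P('wrist');snap('wrist','w2.png')
L1=dict(power_press=(311.6,147.9),stir_press=(244.9,145.6),heat_press=(378.7,147.9))
for q,l in L1.items():
    for d in tip_of(q,'wrist')[:2]: print(q,round(d['confidence'],2),np.array(d['location']),tri([M1,M],[l,d['location']]))
for q in('speed_knob_mark','heat_knob_mark'):
    for d in tip_of(q,'wrist')[:1]: print(q,round(d['confidence'],2),np.array(d['location']),onz(M,d['location'],78))
np.save('M2.npy',M)
k=calibration('wrist')
s=state();print(s['ee_pos'],s['time_s'],proj(M,np.array(s['ee_pos'])-[0,0,22]))
E
```

```text
time_s: 3.4
ee_pos: [429.9, 186.3, 185.1]
ee_rot: [179.9, 0.2, -9.3]
force: [-0.2, -0.1, 0.3]
gripper_width: 0.3
power_press 0.97 [228.2 143.1] [518.7 244.9  52.1]
stir_press 0.95 [147.8 144.4] [528.8 304.5  56. ]
stir_press 0.43 [304.8 149.7] [502.7 156.8 778.7]
heat_press 0.94 [306.1 146.1] [507.9 185.1  57.1]
speed_knob_mark 0.63 [104.5  54.9] [586.6 305.7  78. ]
heat_knob_mark 0.89 [315.   50.7] [566.6 168.   78. ]
[431.8 189.4 186.8] 3.7 [315.3 295.4]
```

View pics/w2.png

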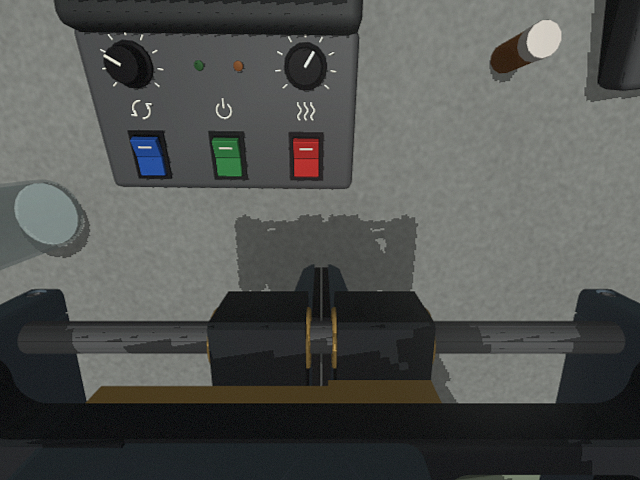

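Both views put the press points at about green (518,245), blue (529,304) and red (508,185), with z about 55; the text geometry gives 56. All the rockers are still off. Next is the hover pose over green.

```bash
cat >> h.py <<'E'
from scipy.spatial.transform import Rotation as Ro
PT=dict(g=(518.5,244.8,56),b=(528.8,304.5,56),r=(508.,185.,56))
def plan(name,h,fwd=4,yaw=-9.5,tilt=12):
    s=state();p=np.array(s['ee_pos']);R=Ro.from_euler('xyz',s['ee_rot'],degrees=True)
    T=Ro.from_euler('xyz',[180,0,yaw],degrees=True)*Ro.from_euler('y',tilt,degrees=True)
    z=T.apply([0,0,1]);ex=T.apply([1,0,0])
    tgt=np.array(PT[name])+fwd*ex-(h+22)*z
    r=np.r_[R.inv().apply(tgt-p)/500,(R.inv()*T).as_rotvec()/(np.pi/2)]
    print(name,'h',h,'tcp',tgt.round(1),'row',r.round(4),'force',np.round(s['force'],1),'t',s['time_s'])
E
python3 -c "
from h import *
plan('g',25);plan('g',2)"
```

```text
g h 25 tcp [512.7 245.8 102.8] row [ 0.1417 -0.1368  0.1682 -0.0006  0.1323  0.0046] force [-0.8 -0.9 -0.2] t 3.7
g h 2 tcp [517.4 245.   80.3] row [ 0.1512 -0.1368  0.2133 -0.0006  0.1323  0.0046] force [-0.8 -0.9 -0.2] t 3.7
```

```bash
python3 -m jog '0.142 -0.137 0.10 0 0.132 0.005; 0.142 -0.137 0.10 0 0.132 0.005; 0.142 -0.137 0.10 0 0.132 0.005; 0.142 -0.137 0.168 0 0.132 0.005; 0.142 -0.137 0.168 0 0.132 0.005; 0.142 -0.137 0.168 0 0.132 0.005; 0.142 -0.137 0.168 0 0.132 0.005'
python3 - <<'E'
from h import *
im=snap('wrist'); cv2.imwrite('pics/w3.png',cv2.cvtColor(im,cv2.COLOR_RGB2BGR))
s=state();print(s['ee_pos'],s['ee_rot'])
plan('g',25);plan('g',3);plan('g',-4)
for d in tip_of('power_press','wrist')[:2]: print(d, onz(P('wrist'),d['location'],56))
E
```

```text
time_s: 4.28
ee_pos: [513.3, 246.3, 104.0]
ee_rot: [-179.9, -12.0, -9.5]
force: [0.6, -0.5, 0.2]
gripper_width: 0.4
[513.66637054 246.26226112 104.65971466] [-179.84180285  -12.10977573   -9.55606332]
g h 25 tcp [512.7 245.8 102.8] row [-0.0024  0.0013  0.0033 -0.0016 -0.0012 -0.0006] force [ 0.2 -0.5  0.3] t 4.3333
g h 3 tcp [517.2 245.   81.3] row [-0.0025  0.0014  0.0473 -0.0016 -0.0012 -0.0006] force [ 0.2 -0.5  0.3] t 4.3333
g h -4 tcp [518.7 244.8  74.4] row [-0.0026  0.0014  0.0613 -0.0016 -0.0012 -0.0006] force [ 0.2 -0.5  0.3] t 4.3333
{'location': [626.0, 177.7], 'confidence': 0.65} [553.58341482  55.38251292  56.        ]
{'location': [320.7, 284.5], 'confidence': 0.47} [520.15705198 245.92022542  56.        ]
```

View pics/w3.png

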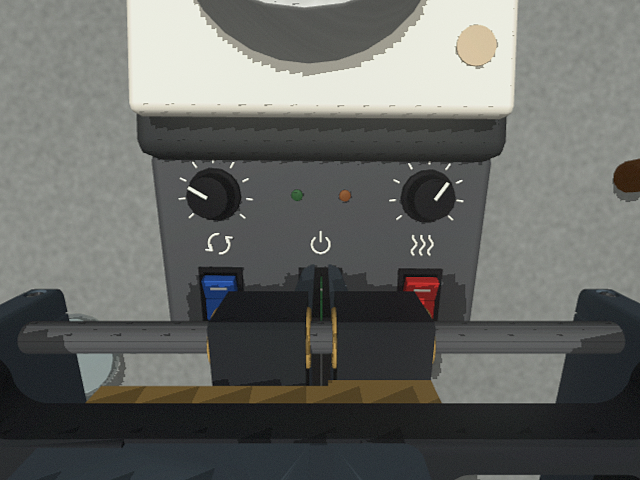

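Laterally, the fingertips sit centred over green: it shows through the finger gap at (321,290), with blue at (219,290) and red at (422,290) either side. Descending along the console normal.

```bash
python3 -m jog '-0.0025 0.0013 0.025 0 0 0; -0.0025 0.0013 0.044 0 0 0; -0.0025 0.0013 0.047 0 0 0; -0.0025 0.0013 0.050 0 0 0; -0.0025 0.0013 0.053 0 0 0; -0.0025 0.0013 0.055 0 0 0; -0.0025 0.0013 0.055 0 0 0'
python3 -c "
from h import *
plan('g',-1);plan('g',-4);plan('g',20)"
```

```text
time_s: 4.97
ee_pos: [518.8, 245.0, 78.3]
ee_rot: [-179.8, -12.2, -9.6]
force: [0.3, -1.0, 1.9]
gripper_width: 0.6
g h -1 tcp [518.1 244.9  77.4] row [-0.0018  0.0005  0.0016 -0.0023 -0.0024 -0.0008] force [ 0.3 -1.   1.9] t 4.9667
g h -4 tcp [518.7 244.8  74.4] row [-0.0018  0.0005  0.0076 -0.0023 -0.0024 -0.0008] force [ 0.3 -1.   1.9] t 4.9667
g h 20 tcp [513.7 245.6  97.9] row [-0.0016  0.0003 -0.0404 -0.0023 -0.0024 -0.0008] force [ 0.3 -1.   1.9] t 4.9667
```

Force is 1.9 N, so contact has begun. Pressing on in small steps.

```bash
python3 -m jog '-0.001 0 0.003 0 0 0; -0.001 0 0.005 0 0 0; -0.001 0 0.007 0 0 0; -0.001 0 0.007 0 0 0'
python3 -c "
from h import *
plan('g',-4);plan('g',25)"
```

```text
time_s: 5.3
ee_pos: [519.1, 245.2, 75.7]
ee_rot: [-179.7, -12.2, -9.6]
force: [-2.6, 0.8, 7.5]
gripper_width: 0.4
g h -4 tcp [518.7 244.8  74.4] row [-0.0011  0.001   0.0022 -0.0027 -0.0027 -0.001 ] force [-2.6  0.8  7.5] t 5.3
g h 25 tcp [512.7 245.8 102.8] row [-0.0009  0.0008 -0.0558 -0.0027 -0.0027 -0.001 ] force [-2.6  0.8  7.5] t 5.3
```

```bash
python3 -m jog '-0.001 0 0.003 0 0 0; -0.001 0 0.004 0 0 0; -0.001 0 0.004 0 0 0'
python3 -c "
from h import *
plan('g',-4);plan('g',30)"
```

```text
time_s: 5.55
ee_pos: [519.1, 245.3, 75.4]
ee_rot: [-179.7, -12.3, -9.6]
force: [-4.8, -3.0, 14.1]
gripper_width: 0.0
g h -4 tcp [518.7 244.8  74.4] row [-0.001   0.0011  0.0016 -0.0028 -0.0034 -0.0011] force [-4.8 -3.  14.1] t 5.55
g h 30 tcp [511.7 245.9 107.7] row [-0.0007  0.0008 -0.0664 -0.0028 -0.0034 -0.0011] force [-4.8 -3.  14.1] t 5.55
```

The force climbs without motion, so it's on a hard stop. I'll back off and check.

```bash
python3 -m jog '0 0 -0.06 0 0 0; -0.10 0 -0.10 0 0 0; -0.14 0 -0.12 0 0 0; -0.14 0 -0.12 0 0 0; -0.14 0 -0.12 0 0 0; -0.14 0 -0.12 0 0 0'
python3 - <<'E'
from h import *
im=snap('wrist'); cv2.imwrite('pics/w4.png',cv2.cvtColor(im,cv2.COLOR_RGB2BGR)[100:340,100:540])
M=P('wrist')
for q in('power_press','stir_press','heat_press'):
    for d in tip_of(q,'wrist')[:1]: print(q,d, onz(M,d['location'],56))
plan('b',25)
E
```

```text
time_s: 6.05
ee_pos: [439.4, 258.9, 119.1]
ee_rot: [-179.7, -12.3, -9.6]
force: [0.4, 0.4, 0.3]
gripper_width: 0.6
power_press {'location': [320.5, 166.3], 'confidence': 0.56} [519.01732143 246.62700807  56.        ]
stir_press {'location': [221.9, 164.6], 'confidence': 0.86} [530.54138863 308.58674765  56.        ]
heat_press {'location': [415.2, 164.5], 'confidence': 0.89} [510.11208618 186.91133679  56.        ]
b h 25 tcp [523.  305.5 102.8] row [ 0.1382 -0.1204  0.0631 -0.0025 -0.0032 -0.0017] force [-0.5 -0.1 -0.1] t 6.25
```

View pics/w4.png

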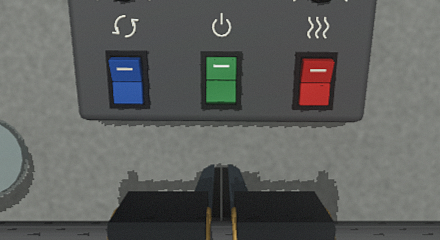

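The green rocker has changed: its bar is at crop (221,66), against (125,69) for blue and (317,70) for red, and its near half is shortened. So green is on. Blue is next.

```bash
sed -i 's/b=(528.8,304.5,56),r=(508.,185.,56)/b=(529.4,306.5,56),r=(508.4,184.9,56)/' h.py
python3 -c "
from h import *
plan('b',25)"
python3 -m jog '0.08 -0.124 0.03 0 0 0; 0.08 -0.124 0.03 0 0 0; 0.139 -0.124 0.063 0 0 0; 0.139 -0.124 0.063 0 0 0; 0.139 -0.124 0.063 0 0 0; 0.139 -0.124 0.063 0 0 0'
python3 - <<'E'
from h import *
im=snap('wrist'); cv2.imwrite('pics/w5.png',cv2.cvtColor(im,cv2.COLOR_RGB2BGR)[100:340,100:540])
plan('b',25);plan('b',3);plan('b',-4)
E
```

```text
b h 25 tcp [523.6 307.5 102.8] row [ 0.1387 -0.1245  0.0632 -0.0025 -0.0032 -0.0017] force [-0.5 -0.1 -0.1] t 6.25
time_s: 6.75
ee_pos: [523.3, 306.4, 102.0]
ee_rot: [-179.8, -12.2, -9.7]
force: [-0.0, 0.5, 0.6]
gripper_width: 0.6
b h 25 tcp [523.6 307.5 102.8] row [ 0.001  -0.0021 -0.0005 -0.0018 -0.0024 -0.002 ] force [-0.2 -0.8  0.3] t 6.8
b h 3 tcp [528.1 306.7  81.3] row [ 0.0008 -0.002   0.0435 -0.0018 -0.0024 -0.002 ] force [-0.2 -0.8  0.3] t 6.8
b h -4 tcp [529.6 306.5  74.4] row [ 0.0008 -0.0019  0.0575 -0.0018 -0.0024 -0.002 ] force [-0.2 -0.8  0.3] t 6.8
```

View pics/w5.png

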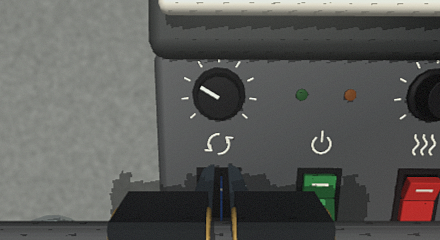

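The fingertips are centred on blue (housing at crop columns 197–236, fingers at 221). Pressing with the same profile.

```bash
python3 -m jog '0.001 -0.003 0.025 0 0 0; 0.001 -0.003 0.042 0 0 0; 0.001 -0.003 0.046 0 0 0; 0.001 -0.003 0.050 0 0 0; 0.001 -0.003 0.054 0 0 0; 0.001 -0.003 0.056 0 0 0; 0.001 -0.003 0.058 0 0 0; 0.001 -0.003 0.058 0 0 0'
python3 -c "
from h import *
plan('b',-4)"
```

```text
time_s: 7.47
ee_pos: [529.6, 307.0, 75.6]
ee_rot: [-179.8, -12.2, -9.7]
force: [-2.8, -1.7, 9.7]
gripper_width: 0.5
b h -4 tcp [529.6 306.5  74.4] row [-0.0004  0.0011  0.0023 -0.002  -0.0026 -0.0022] force [-2.8 -1.7  9.7] t 7.4667
```

```bash
python3 -m jog '0 0 0.003 0 0 0; 0 0 0.004 0 0 0; 0 0 0.004 0 0 0'
python3 -m jog '0 0 -0.06 0 0 0; -0.10 0 -0.10 0 0 0; -0.14 0.12 -0.12 0 0 0; -0.14 0.12 -0.12 0 0 0; -0.14 0.12 -0.12 0 0 0; -0.14 0.12 -0.12 0 0 0'
python3 - <<'E'
from h import *
im=snap('wrist'); cv2.imwrite('pics/w6.png',cv2.cvtColor(im,cv2.COLOR_RGB2BGR)[100:340,100:540])
M=P('wrist')
for q in('power_press','stir_press','heat_press'):
    for d in tip_of(q,'wrist')[:1]: print(q,d, onz(M,d['location'],56))
plan('r',25)
E
```

```text
time_s: 7.72
ee_pos: [529.7, 307.0, 75.5]
ee_rot: [-179.8, -12.3, -9.7]
force: [-4.2, -1.2, 13.1]
gripper_width: 0.5
time_s: 8.22
ee_pos: [438.6, 260.7, 119.3]
ee_rot: [-179.7, -12.3, -9.8]
force: [1.3, 0.2, 0.4]
gripper_width: 0.6
power_press {'location': [323.6, 161.6], 'confidence': 0.68} [521.74194885 246.84611447  56.        ]
stir_press {'location': [229.0, 161.0], 'confidence': 0.81} [532.32672423 306.46044499  56.        ]
heat_press {'location': [418.6, 164.1], 'confidence': 0.81} [509.95498798 187.3123945   56.        ]
r h 25 tcp [502.6 185.9 102.8] row [ 0.1378  0.1297  0.0625 -0.0026 -0.0032 -0.0026] force [ 0.7 -0.8  0.6] t 8.4167
```

View pics/w6.png

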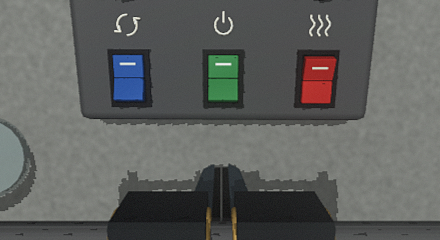

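Blue (bar at crop row 64) now matches green (row 65), and red is still off (row 68). Green and blue are on, so red is next.

```bash
python3 -m jog '0.08 0.128 0.03 0 0 0; 0.08 0.128 0.03 0 0 0; 0.138 0.128 0.062 0 0 0.002; 0.138 0.128 0.062 0 0 0.002; 0.138 0.128 0.062 0 0 0.002; 0.138 0.128 0.062 0 0 0.002'
python3 - <<'E'
from h import *
im=snap('wrist'); cv2.imwrite('pics/w7.png',cv2.cvtColor(im,cv2.COLOR_RGB2BGR)[100:340,100:540])
plan('r',25);plan('r',3);plan('r',-4)
E
```

```text
time_s: 8.92
ee_pos: [502.8, 186.9, 102.5]
ee_rot: [-179.7, -12.2, -9.9]
force: [0.2, 0.3, -0.1]
gripper_width: -0.0
r h 25 tcp [502.6 185.9 102.8] row [ 0.0008  0.0024 -0.     -0.0024 -0.0025 -0.0043] force [ 0.4 -0.  -0.9] t 8.9667
r h 3 tcp [507.1 185.1  81.3] row [ 0.0007  0.0025  0.044  -0.0024 -0.0025 -0.0043] force [ 0.4 -0.  -0.9] t 8.9667
r h -4 tcp [508.6 184.9  74.4] row [ 0.0006  0.0026  0.058  -0.0024 -0.0025 -0.0043] force [ 0.4 -0.  -0.9] t 8.9667
```

View pics/w7.png

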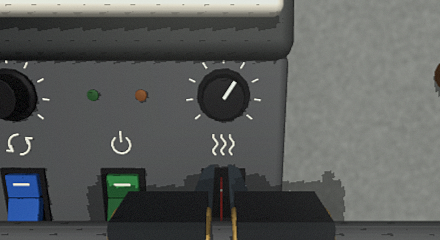

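Red shows in the finger gap at crop (221,185) and is centred. Pressing.

```bash
python3 -m jog '0.001 0.001 0.025 0 0 0; 0.001 0.001 0.042 0 0 0; 0.001 0.001 0.046 0 0 0; 0.001 0.001 0.050 0 0 0; 0.001 0.001 0.054 0 0 0; 0.001 0.001 0.056 0 0 0; 0.001 0.001 0.058 0 0 0; 0.001 0.001 0.058 0 0 0'
python3 -m jog '0 0 0.003 0 0 0; 0 0 0.004 0 0 0; 0 0 0.004 0 0 0'
```

```text
time_s: 9.63
ee_pos: [508.9, 185.9, 75.6]
ee_rot: [-179.7, -12.3, -9.9]
force: [-3.2, 0.3, 10.1]
gripper_width: 0.6
time_s: 9.88
ee_pos: [509.0, 186.0, 75.4]
ee_rot: [-179.6, -12.3, -10.0]
force: [-6.5, -0.3, 14.7]
gripper_width: 0.4
```

```bash
python3 -m jog '0 0 -0.06 0 0 0; -0.10 0 -0.10 0 0 0; -0.14 -0.12 -0.14 0 0 0; -0.14 -0.12 -0.16 0 0 0; -0.14 -0.12 -0.16 0 0 0; -0.14 -0.12 -0.16 0 0 0; -0.14 -0.12 -0.16 0 0 0'
python3 - <<'E'
from h import *
im=snap('wrist'); b=snap('scene'); t=snap('top')
o=np.hstack([im[:340,120:520],cv2.resize(t[140:310,130:330],(400,340))])
cv2.imwrite('pics/w8.png',cv2.cvtColor(o,cv2.COLOR_RGB2BGR))
M=P('wrist')
for q in('speed_knob_mark','heat_knob_mark'):
    for d in tip_of(q,'wrist')[:1]: print(q,d, onz(M,d['location'],78))
s=state();print(s['ee_pos'],s['force'],s['time_s'])
E
```

```text
time_s: 10.47
ee_pos: [434.7, 259.1, 138.8]
ee_rot: [-179.7, -12.3, -9.9]
force: [0.1, -0.4, -0.7]
gripper_width: 0.7
speed_knob_mark {'location': [204.6, 67.7], 'confidence': 0.81} [585.6826114  305.95895349  78.        ]
heat_knob_mark {'location': [431.5, 61.1], 'confidence': 0.69} [565.0495642  166.75034153  78.        ]
[435.15288871 258.37820457 138.35426919] [-0.89217578 -0.60228312  0.54530751] 10.7167
```

View pics/w8.png

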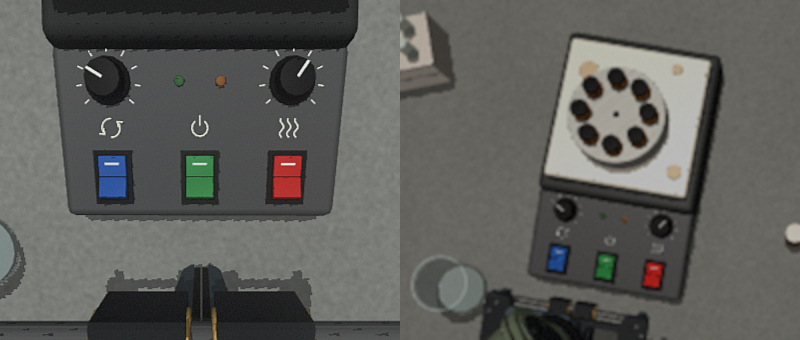

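All three bars now line up at row 163 (left picture) and the rockers look alike. The knob pointers are unchanged and the block and beaker stand where they were. I'll move further clear and hand in.

```bash
python3 -m jog '0 0 -0.08 0 0 0; 0 0 -0.16 0 0 0; 0 0 -0.2 0 0 0; 0 0 -0.2 0 0 0; 0 0 -0.2 0 0 0; 0 0 -0.2 0 0 0'
python3 -c "
from h import *
s=state();print(s['ee_pos'],s['force'],s['time_s']);print(job_done())"
```

```text
time_s: 11.22
ee_pos: [413.8, 260.7, 234.8]
ee_rot: [-179.8, -12.1, -10.1]
force: [-0.4, -0.2, -0.5]
gripper_width: 0.7
[413.78740993 260.68014392 234.76089389] [-0.42363038 -0.23747421 -0.45848768] 11.2167
the job is handed in; nothing more can be done
None
```

I pressed the rockers on with closed fingertips in the order green, blue, red. Each reached its hard stop at 13–15 N. I then backed the arm clear and handed the job in at 11.2 s.

- **Rockers:** wrist pictures after green and after blue showed each one tipped and red still off. The last picture shows all three on.
- **Knobs and glassware:** both knob marks are within about 2 mm of where they were, which is the accuracy of the measurement. In the last top view the block, its vials, the beaker and the loose vial look undisturbed. I did not go near the idle plate or the bottle, and I did not check them in the last pictures.
- **Force:** contact force was back to about zero at the end.
- **Disagreements:** the networks sometimes confused the two plates, or reported points hidden or elsewhere, and I rejected those against the pictures. The first spacing they gave between rockers was about 60 mm instead of 62, so I shifted the blue target by 2 mm.

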